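Heft two bottle totes and sort full from empty

ROBOT

A 6-joint arm with a two-finger parallel gripper is mounted at the origin on the work surface. World frame = base frame: x ahead of the robot, y to its left, z up, the work surface at z = 0. Lengths are in m, angles in degrees, forces in N, time in s.
With the tool pointing down it reaches from about 0.325 to 0.85 m from the base axis. Payload 15.5 kg.
Tool frame: the origin (TCP) lies midway between the tips of the shut fingers; the grasp point (between the pads) lies behind it (bot.tcp_to_grasp is the z of the grasp point in the tool frame, in m); z points along the fingers, y is the line along which they close (so a half turn about z gives the same grasp; the last joint's range is limited). The gripper opens to 91 mm and grips with 3 to 60 N. Pads are 32 mm wide; open, the fingers measure 118 mm over their backs; the gripper's body (76 mm by 178 mm) begins 60 mm behind the grasp point.
Start: joints at [61.564, 28.281, 77.091, -0, 74.628, -5.472], TCP at [0.244, 0.575, 0.214] pointing down, gripper open.
Joint ranges: [-166.48, 166.48], [-47.26, 123.95], [12.59, 153.08], [-70.14, 250.14], [6.76, 159.57], [-176.63, 176.63]. Speed limits (degrees/s): [108.29, 108.29, 147.25, 172.46, 172.46, 172.46].

INTERFACE

Orientations are given as [roll, pitch, yaw] about the fixed x, y, z axes, in that order (R = Rz(yaw) Ry(pitch) Rx(roll)).
In Python, from station import bot, imaging gives the robot as it stands.
- The arm moves only by the tool servo_tool, never from a script. Its argument "series" is a list of rows, each a list of 3 entries, a list of its own where there are three numbers: the gripper command: -1 is fully open, 1 is shut, values between are in proportion, then the shift along the world's x, y, z in cm, then the turn about the world's z in degrees. In form: [[grip, [x, y, z], turn], ...]. A call has 1 to 12 rows; each row shifts and turns the commanded pose from where the row before left it; what a row does not reach is not made up. A row lasts 1/10 s, in which the tool goes at most 50 mm and 8.59 degrees, less where a joint would pass 70% of its speed; a pose out of reach is approached as far as the arm can. A call is refused whole if a number of a shift passes 5 or a number of a turn 8.59, either way. A call with a gripper value outside its range is refused whole. The fingers move at their own pace and stop on an object; "force" is the grip in N (left out, the last holds). Time passes only in rows, so rows that do not move let the fingers close. It gives the time, the measured TCP pose, the force, the opening and the grip force at its end, in the units of the state.
- bot.sense(): the state, without advancing time (a new reading comes with each control period).
- imaging.grab_frame(name): name is "scene" or "side" or "wrist"; returns a dict with "img" (384x512x3 uint8, red, green, blue), "mtx" (3x3 intrinsics, pixels), "world_from_camera" (4x4, takes a point from camera to world coordinates); the wrist camera has in their place "mount" (4x4, takes a point from camera to tool coordinates, whose origin is the TCP and whose axes are the flange's). Camera axes: x right, y up, looking along -z (the intrinsics and any distortion apply to the point x, -y, -z); pixel columns grow to the right and rows downward; lengths in m; the calibration is good to about 2 mm. The wrist camera is an equidistant fisheye: a pixel r from the principal point sees the ray r / f radians off the axis. A picture is of the moment at which its call begins: read the wrist's pose just before it. There is no depth.
- bot.finish_job(): hands the job in; it is judged then, once.
The state is a dict: "time": time; "q": joint angles; "qvel": joint speeds; "tau": joint torques, N m; "ee_pos": TCP position; "tcp_rot": TCP orientation; "ft_force": force on the tool from outside, world axes, zero at the start; "wrist_torque": the same for the moment, N m; "grip_width": finger opening in m; "grip_force": force on a finger pad.
Only numpy, scipy, OpenCV 4.12 (cv2) and the standard library are available. Lean on these libraries where they do the work, as an engineer would, in place of code of your own. Each camera call takes 0.05 s, during which the arm holds its last target. There are 200 camera calls.

TASK

Each of the two closed totes on the packing bench is either full of bottles or nearly empty, and only its weight tells. Starting with the green tote and then the orange one, heft each where it stands: by its black lifting tab raise just one end by a centimetre or two, with the other end still resting on the bench, hold it a moment to feel the weight, and let it down. Then stand every full tote in the blue tray and every nearly empty one in the red tray, upright and flat on the tray's floor, setting them down gently without dropping or tipping them and leaving the tape, cutter and bottles alone.

Things in the scene. Friction and masses are not known exactly. Their poses are not given: they have to be found in the camera images.
- tote_green_center (a point): closed green plastic tote, 180 x 56 x 90 mm high, on the bench. Point: its centre, 45 mm above the underside; x along the 180 mm length (the black lifting tab is at the -x end), y along the width, z up. Full (about 0.9 kg) or nearly empty (about 0.26 kg), its load in the middle; both may be alike. Can be held across its 56 mm width for carrying
- tote_orange_center (a point): closed orange plastic tote, 180 x 56 x 90 mm high, on the bench. Point: its centre, 45 mm above the underside; x along the 180 mm length (the black lifting tab is at the -x end), y along the width, z up. Full (about 0.9 kg) or nearly empty (about 0.26 kg), its load in the middle; both may be alike. Can be held across its 56 mm width for carrying
- tray_blue_floor (a point): shallow blue plastic tray fixed on the bench, 240 x 216 x 16 mm high outside, with 5 mm rim walls and a 5 mm floor (inside 230 x 206 mm); takes two totes side by side. This point is the centre of the top of its floor; x along its 240 mm side, y along its 216 mm side, z up. For full totes.
- tray_red_floor (a point): shallow red plastic tray fixed on the bench, 240 x 216 x 16 mm high outside, with 5 mm rim walls and a 5 mm floor (inside 230 x 206 mm); takes two totes side by side. This point is the centre of the top of its floor; x along its 240 mm side, y along its 216 mm side, z up. For nearly empty totes.
- table: plywood packing bench, top at height 0
- tape_roll: roll of brown tape lying flat, ring 84 mm across and 36 mm high, origin under its centre; leave alone
- amber_bottle: small sealed amber bottle, 56 mm across, 150 mm high, origin under its centre; leave alone
- green_bottle: small sealed green bottle, 56 mm across, 150 mm high, origin under its centre; leave alone
- cutter: yellow box cutter lying along its y axis, 28 x 165 x 16 mm high, origin under its handle's centre; leave alone
- tab_green_grip (a point): grip point of the green tote's black lifting tab, a plate 10 x 36 x 38 mm high (thin along the tote's x) upright on the lid, 80 mm from the tote's centre. Point: the plate's middle, 26 mm above the lid. A free hinge at its foot (axis: the tote's y, 0.5 rad each way, weakly sprung upright) lets the tote pivot as the tab is raised: the hand bears 0.35 to 0.75 of the weight
- tab_orange_grip (a point): grip point of the orange tote's black lifting tab, a plate 10 x 36 x 38 mm high (thin along the tote's x) upright on the lid, 80 mm from the tote's centre. Point: the plate's middle, 26 mm above the lid. A free hinge at its foot (axis: the tote's y, 0.5 rad each way, weakly sprung upright) lets the tote pivot as the tab is raised: the hand bears 0.35 to 0.75 of the weight

How it is judged (in metres and radians):
On the way, in this order (a step that is already met when the one before it is completed fails the run):
1. the green tote is hefted: one end raised by its tab, held in the fingers (leaning 0.03 to 0.25 rad), the other end still bearing on the bench, for 0.3 s (angle between tote_green_center's own z axis and vertical between 0.03 and 0.25 rad and contact force between tote_green and table above 0.3 N and height (world z) of tote_green_center below 0.075 m and contact force between the fingers and tab_green above 0.5 N), for 0.3 s.
2. the orange tote is hefted: one end raised by its tab, held in the fingers (leaning 0.03 to 0.25 rad), the other end still bearing on the bench, for 0.3 s (angle between tote_orange_center's own z axis and vertical between 0.03 and 0.25 rad and contact force between tote_orange and table above 0.3 N and height (world z) of tote_orange_center below 0.075 m and contact force between the fingers and tab_orange above 0.5 N), for 0.3 s.
At the end, for the whole second after the job is handed in: Each full tote (over 0.5 kg) stands in the blue tray and each nearly empty one in the red tray: inside the rim, its underside within 5 mm of the tray's floor, upright within 0.06 rad, at rest and let go (((x of tote_green_center in the frame of tray_blue_floor between -0.1 and 0.1 m and y of tote_green_center in the frame of tray_blue_floor between -0.088 and 0.088 m and z of tote_green_center in the frame of tray_blue_floor between 0.04 and 0.05 m and contact force between tote_green and tray_blue above 5 N) or (x of tote_green_center in the frame of tray_red_floor between -0.1 and 0.1 m and y of tote_green_center in the frame of tray_red_floor between -0.088 and 0.088 m and z of tote_green_center in the frame of tray_red_floor between 0.04 and 0.05 m and contact force between tote_green and tray_red between 1 and 5 N)) and angle between each of tote_green_center, tote_orange_center's own z axis and vertical below 0.06 rad and linear speed of each of tote_green, tote_orange below 0.03 m/s and contact force between the fingers and tote_green below 0.05 N and ((x of tote_orange_center in the frame of tray_blue_floor between -0.1 and 0.1 m and y of tote_orange_center in the frame of tray_blue_floor between -0.088 and 0.088 m and z of tote_orange_center in the frame of tray_blue_floor between 0.04 and 0.05 m and contact force between tote_orange and tray_blue above 5 N) or (x of tote_orange_center in the frame of tray_red_floor between -0.1 and 0.1 m and y of tote_orange_center in the frame of tray_red_floor between -0.088 and 0.088 m and z of tote_orange_center in the frame of tray_red_floor between 0.04 and 0.05 m and contact force between tote_orange and tray_red between 1 and 5 N)) and contact force between the fingers and tote_orange below 0.05 N); the robot touches nothing.
It fails at once if a tote is tipped over (leans more than 0.5 rad) (angle between any of tote_green_center, tote_orange_center's own z axis and vertical above 0.5 rad).
It fails at once if a tote is dropped or thrown (faster than 0.5 m/s while not held: a fall of over about 12 mm) ((linear speed of tote_green above 0.5 m/s and contact force between the fingers and tote_green below 0.1 N) or (linear speed of tote_orange above 0.5 m/s and contact force between the fingers and tote_orange below 0.1 N)).
It fails at once if the tape roll, a bottle or the cutter is moved more than 30 mm (distance of any of tape_roll, amber_bottle, green_bottle, cutter from where it was at the start of the episode above 0.03 m).
It also fails if it takes over 72 s, if anything falls off the work surface, if the arm or the gripper's body presses on something with over 40 N, if the wrist force passes 120 N, or if a joint passes its speed limit or range.

## Working session

There is one attempt and no reset: what is moved stays moved. The work goes in short steps, Python scripts to look and compute and a tool call to move; the robot and the scene stay as the last step left them, time stands still between calls to the robot, and variables do not carry over. Pictures are saved under pics/ and viewed, at most 10 in all, crops included, and the job is handed in when it is done.

Besides the shell and the picture viewer there is one more tool, called as name(argument=value, ...), one argument or row to a line, values as JSON. servo_tool: Moves the arm, as the interface text tells. Its arguments: {"type":"object","properties":{"series":{"type":"array"},"force":{"type":"number"}},"required":["series"]}

```bash
mkdir -p pics
python3 - <<'E'
from station import bot, imaging
import cv2,numpy as np
print(bot.sense(), bot.tcp_to_grasp)
for n in("scene","side","wrist"):
    f=imaging.grab_frame(n); cv2.imwrite(f"pics/{n}0.png",f["img"][:,:,::-1]); np.savez(f"pics/{n}0.npz",**f)
    print(n,{k:np.round(v,4).tolist() for k,v in f.items() if k!="img" and hasattr(v,'__len__')})
E
```

```text
{'time': 0.0, 'q': array([ 6.15635886e+01,  2.83140779e+01,  7.71291099e+01, -1.73098186e-03,
        7.46264590e+01, -5.47190112e+00]), 'qvel': array([ 0.06171659, -0.03412766, -0.03733186,  0.02136538, -0.05986265,
        0.02196232]), 'tau': array([ 1.76385114e-03, -8.78818846e+01, -3.81846893e+01,  7.07472512e-02,
        5.31019620e-02, -1.19645515e-04]), 'ee_pos': array([0.24367294, 0.57512029, 0.21333531]), 'tcp_rot': array([-1.79930511e+02, -4.98047092e-03,  1.57035947e+02]), 'ft_force': array([-0.35855543, -0.07933626, -0.32283818]), 'wrist_torque': array([-0.02221654,  0.04794821,  0.01188773]), 'grip_force': 0.0, 'grip_width': 0.09095321105851945} -0.0188
scene {'mtx': [[353.7259, 0.0, 254.3287], [0.0, 353.7259, 190.6115], [0.0, 0.0, 1.0]], 'world_from_camera': [[0.6463, -0.4066, 0.6457, 1.1366], [0.7627, 0.3189, -0.5626, -0.4445], [0.0228, 0.8561, 0.5163, 0.5186], [0.0, 0.0, 0.0, 1.0]]}
side {'mtx': [[382.0967, 0.0, 254.8814], [0.0, 382.0967, 195.9835], [0.0, 0.0, 1.0]], 'world_from_camera': [[0.7463, 0.5025, -0.4365, 0.1345], [-0.6655, 0.5768, -0.4737, -0.4884], [0.0137, 0.6441, 0.7649, 0.9002], [0.0, 0.0, 0.0, 1.0]]}
wrist {'mtx': [[297.3186, 0.0, 251.0173], [0.0, 297.3186, 188.3142], [0.0, 0.0, 1.0]], 'mount': [[-0.0006, 0.9683, 0.2499, 0.0707], [1.0, 0.0008, -0.0005, 0.0001], [-0.0007, 0.2499, -0.9683, -0.1717], [0.0, 0.0, 0.0, 1.0]]}
```

View pics/scene0.png

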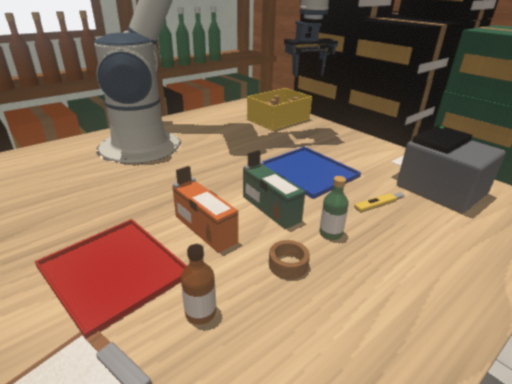

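View pics/side0.png

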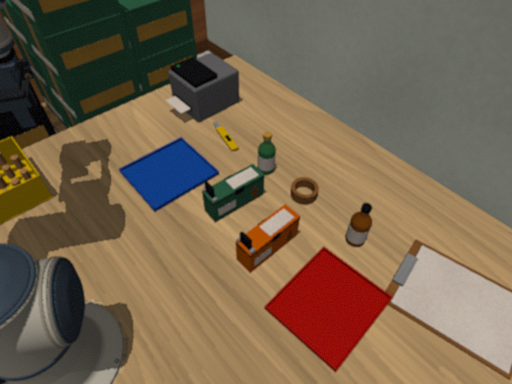

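```bash
cat > h.py <<'E'
import numpy as np,cv2
def ray(f,p):
    K=f["mtx"];T=f["world_from_camera"]
    d=np.array([(p[0]-K[0,2])/K[0,0],-(p[1]-K[1,2])/K[1,1],-1.])
    return T[:3,3],T[:3,:3]@d
def atz(f,p,z):
    o,d=ray(f,p); return o+d*(z-o[2])/d[2]
def tri(obs):
    A=np.zeros((3,3));b=np.zeros(3)
    for f,p in obs:
        o,d=ray(f,p);d=d/np.linalg.norm(d);P=np.eye(3)-np.outer(d,d);A+=P;b+=P@o
    x=np.linalg.solve(A,b)
    return x
def proj(f,X):
    T=np.linalg.inv(f["world_from_camera"]);c=(T[:3,:3]@np.asarray(X).T).T+T[:3,3]
    K=f["mtx"];return np.c_[K[0,2]-K[0,0]*c[:,0]/c[:,2],K[1,2]+K[1,1]*c[:,1]/c[:,2]]
def load(n): return dict(np.load(f"pics/{n}.npz"))
E
python3 - <<'E'
from h import *
for n,(x,y,w,h) in {"scene":(165,145,150,110),"side":(195,160,120,110)}.items():
    f=load(n+"0");im=f["img"]
    c=cv2.resize(im[y:y+h,x:x+w],None,fx=5,fy=5,interpolation=cv2.INTER_CUBIC)
    cv2.imwrite(f"pics/{n}_crop.png",c[:,:,::-1])
    hsv=cv2.cvtColor(im,cv2.COLOR_RGB2HSV)
    for nm,lo,hi in(("blue",(108,150,60),(125,255,255)),("red",(174,150,60),(180,255,255)),("red",(0,200,60),(3,255,255))):
        m=cv2.inRange(hsv,lo,hi);cs,_=cv2.findContours(m,0,2)
        if not cs: continue
        k=cv2.convexHull(max(cs,key=cv2.contourArea))
        q=cv2.approxPolyDP(k,0.04*cv2.arcLength(k,True),True)[:,0]
        print(n,nm,cv2.contourArea(k),q.tolist(),[np.round(atz(f,p,.014)[:2],3).tolist() for p in q])
E
```

```text
scene blue 1915.5 [[266, 164], [305, 150], [348, 174], [313, 193]] [[0.404, 0.24], [0.407, 0.417], [0.607, 0.392], [0.615, 0.224]]
side blue 3667.5 [[217, 173], [154, 209], [120, 169], [181, 138]] [[0.613, 0.211], [0.384, 0.218], [0.39, 0.429], [0.622, 0.425]]
side red 0.0 [[330, 365]] [[0.44, -0.414]]
side red 7923.0 [[323, 248], [391, 297], [335, 370], [266, 308]] [[0.657, -0.2], [0.677, -0.408], [0.44, -0.428], [0.424, -0.223]]
```

View pics/scene_crop.png

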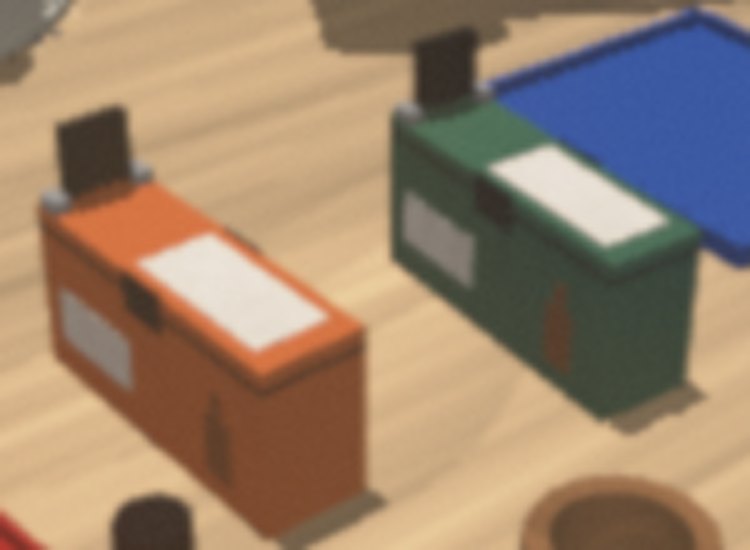

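View pics/side_crop.png

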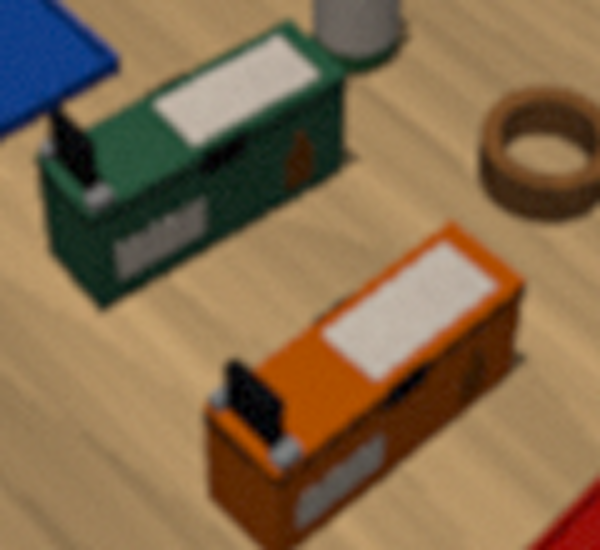

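```bash
cat > meas.py <<'E'
from h import *
from scipy.optimize import least_squares
S,D=load("scene0"),load("side0")
S0,D0=(165,145),(195,160)
px=lambda o,c:(o[0]+c[0]/5-.4,o[1]+c[1]/5-.4)
# (sx,sy,sz): scene, side
O={(-1,-1,1):((40,208),(285,472)),(-1,1,1):(None,(205,408)),(1,-1,1):((263,388),(523,283)),(1,1,1):((365,330),(450,222)),
(-1,-1,-1):((55,358),(283,550)),(1,-1,-1):((270,538),(520,362)),(1,1,-1):((367,487),None),(-1,1,-1):(None,(212,498))}
G={(-1,-1,1):((393,112),(100,208)),(-1,1,1):(None,(40,158)),(1,-1,1):((608,277),(345,75)),(1,1,1):((698,235),(288,22)),
(-1,-1,-1):((393,262),(105,307)),(1,-1,-1):((605,420),(343,160)),(1,1,-1):((685,383),None),(-1,1,-1):(None,(48,248))}
tab={"orange":[(57,125),(122,107),(132,180),(65,195),(228,362),(280,400),(278,445),(230,400)],
"green":[(413,40),(475,28),(475,95),(417,108),(54,110),(95,150),(97,188),(57,148)]}
for n,c in(("orange",O),("green",G)):
    obs=[(np.array(k),f,px(o,v[i])) for k,v in c.items() for i,(f,o) in enumerate(((S,S0),(D,D0))) if v[i]]
    def X(p,k):
        a=p[3];s=k*[.09,.028,.045];return p[:3]+[np.cos(a)*s[0]-np.sin(a)*s[1],np.sin(a)*s[0]+np.cos(a)*s[1],s[2]]
    r=least_squares(lambda p:np.concatenate([proj(f,[X(p,k)])[0]-q for k,f,q in obs]),[.55,0,.045,0],loss="soft_l1")
    p=r.x;a=p[3];print(n,p[:3].round(4),"yaw",np.degrees(a).round(1),"res",np.abs(r.fun).max().round(2),np.sqrt((r.fun**2).mean()).round(2))
    for k,v in c.items():
        if all(v): print(k,tri([(S,px(S0,v[0])),(D,px(D0,v[1]))]).round(3),X(p,np.array(k)).round(3))
    t=np.array(tab[n],float);e=tri([(S,px(S0,t[:4].mean(0))),(D,px(D0,t[4:].mean(0)))])
    print("tab tri",e.round(4),"model",(p[:3]-[.08*np.cos(a),.08*np.sin(a),-.071]).round(4))
def tray(n,obs):
    # corners order (-,-),(+,-),(+,+),(-,+)
    def res(p):
        a=p[3];out=[]
        for f,q,(sx,sy) in obs:
            s=(sx*.12,sy*.108);out.append(proj(f,[[p[0]+np.cos(a)*s[0]-np.sin(a)*s[1],p[1]+np.sin(a)*s[0]+np.cos(a)*s[1],p[2]]])[0]-q)
        return np.concatenate(out)
    r=least_squares(res,[.5,0,.014,0],loss="soft_l1");print(n,r.x[:3].round(4),np.degrees(r.x[3]).round(1),np.abs(r.fun).max().round(2))
tray("blue",[(D,(217.5,173),(1,-1)),(D,(154,208),(-1,-1)),(D,(120,169),(-1,1)),(D,(181,138.5),(1,1)),(S,px(S0,(740,265)),(1,-1)),(S,px(S0,(695,10)),(-1,1)),(S,(359.5,171.5),(1,1))])
tray("red",[(D,(323,248),(1,1)),(D,(391,297),(1,-1)),(D,(335,370),(-1,-1)),(D,(266,308),(-1,1)),(S,(131,222),(-1,1)),(S,(38,267),(-1,-1)),(S,(187,270),(1,1)),(S,(99,327),(1,-1))])
for n,s,d in(("gb",(333,236),(267,172)),("ab",(200,318),(357,243)),("tape",(289,270),(305,196)),("cutter",(377,204),(228,138))):
    print(n,atz(S,s,0)[:2].round(3),atz(D,d,0)[:2].round(3))
E
python3 meas.py
```

```text
orange [ 0.5538 -0.0893  0.046 ] yaw 1.7 res 2.61 1.12
(-1, -1, 1) [ 0.467 -0.119  0.091] [ 0.465 -0.12   0.091]
(1, -1, 1) [ 0.643 -0.114  0.084] [ 0.645 -0.115  0.091]
(1, 1, 1) [ 0.64  -0.059  0.089] [ 0.643 -0.059  0.091]
(-1, -1, -1) [ 0.469 -0.119  0.006] [ 0.465 -0.12   0.001]
(1, -1, -1) [ 0.648 -0.117  0.009] [ 0.645 -0.115  0.001]
tab tri [ 0.4722 -0.0904  0.1138] model [ 0.4739 -0.0918  0.117 ]
green [0.5866 0.0929 0.0464] yaw -4.3 res 1.94 1.06
(-1, -1, 1) [0.499 0.069 0.095] [0.495 0.072 0.091]
(1, -1, 1) [0.672 0.059 0.086] [0.674 0.058 0.091]
(1, 1, 1) [0.675 0.113 0.089] [0.678 0.114 0.091]
(-1, -1, -1) [0.498 0.072 0.002] [0.495 0.072 0.001]
(1, -1, -1) [0.675 0.061 0.006] [0.674 0.058 0.001]
tab tri [0.5064 0.0978 0.1148] model [0.5068 0.099  0.1174]
blue [0.5037 0.3233 0.0117] -0.9 1.91
red [ 0.5512 -0.3078  0.0038] 6.4 10.67
gb [0.761 0.133] [0.746 0.119]
ab [ 0.762 -0.238] [ 0.749 -0.247]
tape [ 0.776 -0.029] [ 0.765 -0.032]
cutter [0.747 0.337] [0.755 0.331]
```

servo_tool(
  series=[
    [-1, [2, -3.8, 0], -6],
    [-1, [2.2, -4, 0], -6],
    [-1, [2.2, -4, 0], -6],
    [-1, [2.2, -4, 0], -6],
    [-1, [2.2, -4, 0], -6],
    [-1, [2.2, -4, 0], -6],
    [-1, [2.2, -4, 0], -6],
    [-1, [2.2, -4, 0], -6],
    [-1, [2.2, -4, 0], -6],
    [-1, [2.2, -4, 0], -6],
    [-1, [2.2, -4, 0], -6],
    [-1, [2.2, -3.9, 0], -5.3],
  ],
  force=25,
)

```text
time: 1.35
ee_pos: [0.5064, 0.0966, 0.2139]
tcp_rot: [-180.0, -0.0, 85.5]
ft_force: [0.0, 1.2, 0.2]
grip_width: 0.0907
grip_force: 0.0
```

Run:
```python
from station import bot, imaging
from h import *
s=bot.sense();print(s["time"],s["ee_pos"].round(4),s["tcp_rot"].round(1))
f=imaging.grab_frame("wrist");np.savez("pics/w1.npz",**f,pos=s["ee_pos"],rot=s["tcp_rot"])
cv2.imwrite("pics/w1.png",f["img"][:,:,::-1])
f=imaging.grab_frame("scene");np.savez("pics/scene1.npz",**f)
```

```text
1.35 [0.5064 0.0966 0.2139] [-180.    -0.    85.5]
```

View pics/w1.png

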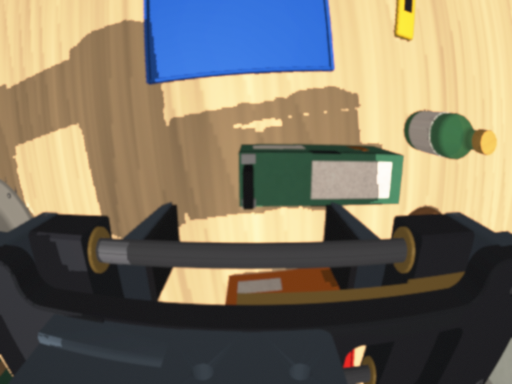

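```bash
cat >> h.py <<'E'
from scipy.spatial.transform import Rotation as Ro
def wray(f,p):
    K=f["mtx"];v=np.array([p[0]-K[0,2],p[1]-K[1,2]]);r=np.hypot(*v);t=r/K[0,0]
    d=np.array([v[0]/r*np.sin(t),-v[1]/r*np.sin(t),-np.cos(t)])
    T=np.eye(4);T[:3,:3]=Ro.from_euler("xyz",f["rot"],degrees=True).as_matrix();T[:3,3]=f["pos"]
    M=T@f["mount"];return M[:3,3],M[:3,:3]@d
def watz(f,p,z):
    o,d=wray(f,p);return (o+d*(z-o[2])/d[2]).round(4)
E
python3 - <<'E'
from h import *
f=load("w1")
print("lid",[watz(f,p,.09)[:2] for p in((240,207),(390,205),(402,155))])
print("tab face",[watz(f,p,z)[:2] for p,z in(((248,208),.135),((255,160),.1),((243,160),.135),((255,165),.135))])
print("blue",[watz(f,p,.016)[:2] for p in((151,82),(333,70))], watz(f,(464,137),.15), watz(f,(412,128),0))
E
```

```text
lid [array([0.4924, 0.0718]), array([0.6602, 0.0592]), array([0.6734, 0.1154])]
tab face [array([0.5023, 0.0848]), array([0.5118, 0.1216]), array([0.5016, 0.1279]), array([0.5115, 0.1228])]
blue [array([0.3885, 0.2212]), array([0.6188, 0.2167])] [0.7136 0.1406 0.15  ] [0.7399 0.1383 0.    ]
```

servo_tool(
  series=[
    [-1, [0, 0.2, -3], 0],
    [-1, [0, 0, -3.5], 0],
    [-1, [0, 0, -3], 0],
    [-1, [0, 0, -2], 0],
    [-1, [0, 0, 0], 0],
    [1, [0, 0, 0], 0],
    [1, [0, 0, 0], 0],
    [1, [0, 0, 0], 0],
    [1, [0, 0, 0], 0],
    [1, [0, 0, 0], 0],
    [1, [0, 0, 0], 0],
    [1, [0, 0, 0], 0],
  ],
  force=25,
)

```text
time: 2.65
ee_pos: [0.5059, 0.1005, 0.099]
tcp_rot: [180.0, -0.0, 85.7]
ft_force: [0.4, -0.3, -0.4]
grip_width: 0.0378
grip_force: 0.0
```

servo_tool(
  series=[
    [1, [0, 0, 0], 0],
    [1, [0, 0, 0], 0],
    [1, [0, 0, 0], 0],
    [1, [0, 0, 0], 0],
    [1, [0, 0, 0], 0],
    [1, [0, 0, 0], 0],
  ],
)

```text
time: 3.25
ee_pos: [0.5053, 0.1005, 0.0987]
tcp_rot: [-179.9, 0.0, 85.7]
ft_force: [-3.0, 0.3, -3.2]
grip_width: 0.0097
grip_force: 25.0
```

Tab gripped (9.7 mm). Lift along the arc.

servo_tool(
  series=[
    [1, [0.1, 0, 0.3], 0],
    [1, [0.15, 0, 0.3], 0],
    [1, [0.15, 0, 0.3], 0],
    [1, [0.15, 0, 0.3], 0],
    [1, [0.15, 0, 0.3], 0],
    [1, [0.1, 0, 0.2], 0],
    [1, [0, 0, 0], 0],
    [1, [0, 0, 0], 0],
    [1, [0, 0, 0], 0],
    [1, [0, 0, 0], 0],
    [1, [0, 0, 0], 0],
    [1, [0, 0, 0], 0],
  ],
)

```text
time: 4.45
ee_pos: [0.5138, 0.1005, 0.1159]
tcp_rot: [-180.0, 0.0, 85.7]
ft_force: [1.9, -0.1, -6.2]
grip_width: 0.01
grip_force: 25.0
```

Run:
```python
from station import bot, imaging
from h import *
F=[]
for i in range(5):
    f=imaging.grab_frame("scene");s=bot.sense();F.append(s["ft_force"])
print(np.round(F,2),s["wrist_torque"].round(2),s["ee_pos"].round(4))
c=cv2.resize(f["img"][120:280,140:350],None,fx=3,fy=3,interpolation=cv2.INTER_CUBIC);cv2.imwrite("pics/heft.png",c[:,:,::-1])
```

```text
[[ 1.31 -0.17 -5.26]
 [ 2.26  0.19 -6.08]
 [ 1.57 -0.86 -6.37]
 [ 1.2   0.45 -5.71]
 [ 1.54 -0.7  -5.69]] [-0.21 -0.17 -0.03] [0.5138 0.1005 0.1159]
```

View pics/heft.png

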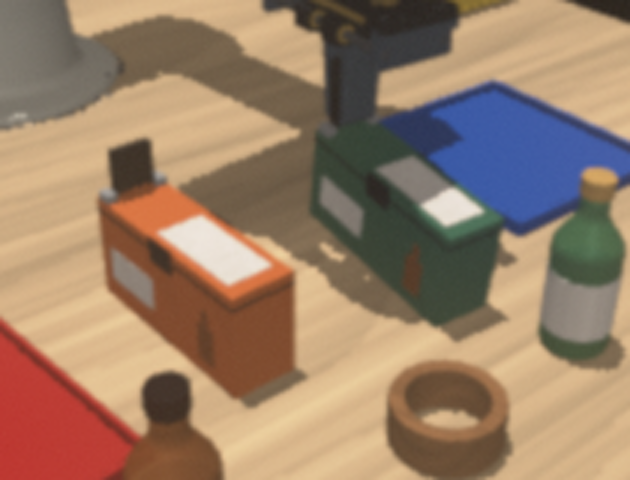

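servo_tool(
  series=[
    [1, [-0.15, 0, -0.3], 0],
    [1, [-0.15, 0, -0.3], 0],
    [1, [-0.15, 0, -0.3], 0],
    [1, [-0.15, 0, -0.3], 0],
    [1, [-0.1, 0, -0.25], 0],
    [1, [-0.1, 0, -0.25], 0],
    [1, [0, 0, 0], 0],
    [-0.3, [0, 0, 0], 0],
    [-0.3, [0, 0, 0], 0],
    [-0.3, [0, 0, 0], 0],
    [-0.3, [0, 0, 0], 0],
    [-0.3, [0, 0, 0], 0],
  ],
)

```text
time: 5.9
ee_pos: [0.5061, 0.1005, 0.099]
tcp_rot: [180.0, -0.0, 85.7]
ft_force: [-0.4, -0.2, 0.4]
grip_width: 0.0468
grip_force: 0.0
```

servo_tool(
  series=[
    [-0.3, [0, 0, 2], 0],
    [-0.3, [0, 0, 3], 0],
    [-0.3, [0, 0, 2], 0],
    [-0.6, [-0.6, -3.8, 0], 1],
    [-0.6, [-0.6, -3.9, 0], 1],
    [-0.6, [-0.7, -3.9, 0], 1],
    [-0.6, [-0.7, -3.9, 0], 1],
    [-0.6, [-0.7, -3.8, 0], 2],
    [-0.6, [0, 0, 0], 0],
    [-0.6, [0, 0, 0], 0],
  ],
)

```text
time: 6.9
ee_pos: [0.4727, -0.0931, 0.1689]
tcp_rot: [180.0, -0.0, 91.6]
ft_force: [0.5, 0.9, -0.3]
grip_width: 0.0729
grip_force: 0.0
```

Run:
```python
from station import bot, imaging
from h import *
s=bot.sense();print(s["time"],s["ee_pos"].round(4),s["tcp_rot"].round(1),s["ft_force"].round(2))
f=imaging.grab_frame("wrist");np.savez("pics/w2.npz",**f,pos=s["ee_pos"],rot=s["tcp_rot"])
cv2.imwrite("pics/w2.png",f["img"][:,:,::-1])
```

```text
6.9 [ 0.4727 -0.0931  0.1689] [180.   -0.   91.6] [ 0.48  0.92 -0.31]
```

View pics/w2.png

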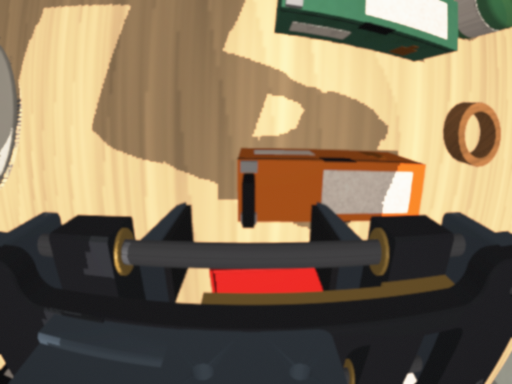

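servo_tool(
  series=[
    [-0.6, [0, 0.1, -3], 0],
    [-0.6, [0, 0, -2.5], 0],
    [-0.6, [0, 0, -1.5], 0],
    [1, [0, 0, 0], 0],
    [1, [0, 0, 0], 0],
    [1, [0, 0, 0], 0],
    [1, [0, 0, 0], 0],
    [1, [0, 0, 0], 0],
    [1, [0, 0, 0], 0],
    [1, [0, 0, 0], 0],
    [1, [0, 0, 0], 0],
    [1, [0, 0, 0], 0],
  ],
)

```text
time: 8.15
ee_pos: [0.4727, -0.0916, 0.0989]
tcp_rot: [-180.0, -0.0, 91.7]
ft_force: [-1.7, -0.4, 1.5]
grip_width: 0.0099
grip_force: 25.0
```

servo_tool(
  series=[
    [1, [0, 0, 0], 0],
    [1, [0, 0, 0], 0],
    [1, [0, 0, 0], 0],
  ],
)

```text
time: 8.45
ee_pos: [0.4727, -0.0915, 0.0989]
tcp_rot: [-180.0, -0.0, 91.7]
ft_force: [-2.6, 0.2, 2.7]
grip_width: 0.0101
grip_force: 25.0
```

servo_tool(
  series=[
    [1, [0.1, 0, 0.3], 0],
    [1, [0.15, 0, 0.3], 0],
    [1, [0.15, 0, 0.3], 0],
    [1, [0.15, 0, 0.3], 0],
    [1, [0.15, 0, 0.3], 0],
    [1, [0.1, 0, 0.2], 0],
    [1, [0, 0, 0], 0],
    [1, [0, 0, 0], 0],
    [1, [0, 0, 0], 0],
    [1, [0, 0, 0], 0],
    [1, [0, 0, 0], 0],
    [1, [0, 0, 0], 0],
  ],
)

```text
time: 9.65
ee_pos: [0.4808, -0.0915, 0.1159]
tcp_rot: [-180.0, -0.0, 91.7]
ft_force: [0.4, -0.1, -0.3]
grip_width: 0.0097
grip_force: 25.0
```

Run:
```python
from station import bot, imaging
from h import *
F=[]
for i in range(8):
    f=imaging.grab_frame("scene");s=bot.sense();F.append(s["ft_force"])
print(np.round(F,2),s["wrist_torque"].round(2),s["ee_pos"].round(4),s["tau"].round(2))
# orange lid edge shift vs start: lowest/leftmost orange pixel
for n,im in(("0",load("scene0")["img"]),("now",f["img"])):
    m=cv2.inRange(cv2.cvtColor(im,cv2.COLOR_RGB2HSV),(4,170,60),(12,255,255))[145:260,165:245]
    y,x=np.nonzero(m);print(n,m.sum()//255,x.min(),x.max(),y.min(),y.max(),y[x<x.min()+4].max())
```

```text
[[ 0.27  1.14 -1.73]
 [ 0.61  0.23 -1.21]
 [-0.04  0.85 -2.26]
 [-0.05 -0.83 -1.93]
 [ 0.24  0.03 -1.42]
 [ 0.71 -0.6  -1.88]
 [ 0.12 -0.18 -0.5 ]
 [-0.28 -0.09 -1.79]] [-0.08  0.01  0.01] [ 0.4808 -0.0915  0.1159] [-1.000e-02 -7.137e+01 -2.642e+01  4.000e-02  9.000e-02 -0.000e+00]
0 319 3 70 38 114 106
now 156 8 74 34 110 110
```

servo_tool(
  series=[
    [1, [-0.15, 0, -0.3], 0],
    [1, [-0.15, 0, -0.3], 0],
    [1, [-0.15, 0, -0.3], 0],
    [1, [-0.15, 0, -0.3], 0],
    [1, [-0.1, 0, -0.25], 0],
    [1, [-0.1, 0, -0.25], 0],
    [1, [0, 0, 0], 0],
    [-0.3, [0, 0, 0], 0],
    [-0.3, [0, 0, 0], 0],
    [-0.3, [0, 0, 0], 0],
    [-0.3, [0, 0, 0], 0],
    [-0.3, [0, 0, 0], 0],
  ],
)

```text
time: 11.25
ee_pos: [0.4729, -0.0915, 0.0989]
tcp_rot: [180.0, 0.0, 91.7]
ft_force: [0.7, -0.4, -0.1]
grip_width: 0.0473
grip_force: 0.0
```

servo_tool(
  series=[
    [-0.3, [0, 0, 3], 0],
    [-1, [0, 0, 4], -2],
    [-1, [0, 0, 4], -8],
    [-1, [0.9, 0, 0], -8],
    [-1, [0.9, 0, 0], -8],
    [-1, [0.9, 0, 0], -8],
    [-1, [0.9, 0.2, 0], -8],
    [-1, [0.9, 0, 0], -8],
    [-1, [0.9, 0, 0], -8],
    [-1, [0.9, 0, 0], -8],
    [-1, [0.9, 0, 0], -8],
    [-1, [0.9, 0, 0], -8],
  ],
)

```text
time: 12.45
ee_pos: [0.5541, -0.0895, 0.2088]
tcp_rot: [-180.0, 0.0, 9.4]
ft_force: [0.9, 0.3, -0.6]
grip_width: 0.0914
grip_force: 0.0
```

servo_tool(
  series=[
    [-1, [0, 0, 0], -8],
    [-1, [0, 0, 0], 0],
  ],
)

```text
time: 12.65
ee_pos: [0.5539, -0.0895, 0.2087]
tcp_rot: [-180.0, 0.0, 1.6]
ft_force: [-0.1, -0.1, -0.5]
grip_width: 0.0911
grip_force: 0.0
```

Run:
```python
from station import bot, imaging
from h import *
s=bot.sense();print(s["time"],s["ee_pos"].round(4),s["tcp_rot"].round(1),s["q"].round(0))
f=imaging.grab_frame("wrist");np.savez("pics/w3.npz",**f,pos=s["ee_pos"],rot=s["tcp_rot"])
cv2.imwrite("pics/w3.png",f["img"][:,:,::-1])
for n in("scene","side"):
    f=imaging.grab_frame(n);np.savez(f"pics/{n}3.npz",**f)
```

```text
12.65 [ 0.5539 -0.0895  0.2087] [-180.     0.     1.6] [-15.  23.  87.   0.  70.  73.]
```

View pics/w3.png

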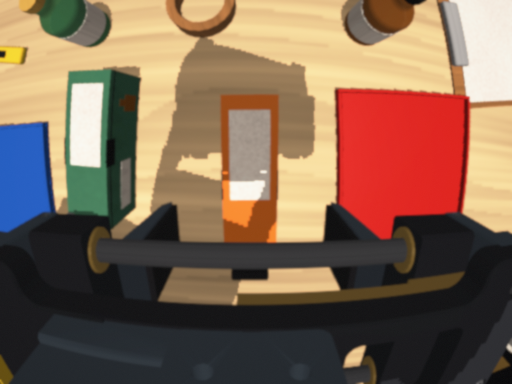

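Run:
```python
from h import *
f=load("w3")
print("red",[watz(f,p,.016)[:2] for p in((336,89),(469,97),(463,235),(338,205))])
print("or lid",[watz(f,p,.09)[:2] for p in((221,96),(278,96),(221,240),(276,240))])
print("gr lid",[watz(f,p,.09)[:2] for p in((69,72),(112,71),(67,213),(105,220))])
print("blue",[watz(f,p,.016)[:2] for p in((46,123),(52,205))])
```

```text
red [array([ 0.6597, -0.1914]), array([ 0.6772, -0.4067]), array([ 0.4605, -0.4374]), array([ 0.5101, -0.2053])]
or lid [array([ 0.6401, -0.0576]), array([ 0.6415, -0.1126]), array([ 0.4908, -0.0585]), array([ 0.4925, -0.1173])]
gr lid [array([0.6753, 0.1144]), array([0.6704, 0.0583]), array([0.5124, 0.1297]), array([0.5071, 0.076 ])]
blue [array([0.6192, 0.2095]), array([0.4953, 0.2131])]
```

servo_tool(
  series=[
    [-1, [0, 0, -3], 0],
    [-1, [0, 0, -4], 0],
    [-1, [0, 0, -4], 0],
    [-1, [0, 0, -4], 0],
    [-1, [0, 0, -1.9], 0],
    [1, [0, 0, 0], 0],
    [1, [0, 0, 0], 0],
    [1, [0, 0, 0], 0],
    [1, [0, 0, 0], 0],
    [1, [0, 0, 0], 0],
    [1, [0, 0, 0], 0],
    [1, [0, 0, 0], 0],
  ],
  force=30,
)

```text
time: 14.0
ee_pos: [0.5544, -0.0896, 0.041]
tcp_rot: [180.0, -0.1, 1.8]
ft_force: [-1.4, 2.1, 10.2]
grip_width: 0.0561
grip_force: 30.0
```

servo_tool(
  series=[
    [1, [0, 0, 0], 0],
    [1, [0, 0, 0], 0],
    [1, [0, 0, 0.5], 0],
    [1, [0, 0, 1], 0],
    [1, [0, 0, 2], 0],
    [1, [0, 0, 1.5], 0],
    [1, [0, 0, 0], 0],
    [1, [0, 0, 0], 0],
  ],
)

```text
time: 14.8
ee_pos: [0.5539, -0.0896, 0.0901]
tcp_rot: [180.0, -0.0, 1.7]
ft_force: [-1.0, 0.1, -3.0]
grip_width: 0.0559
grip_force: 30.0
```

servo_tool(
  series=[
    [1, [0, -1.2, 0], 0],
    [1, [0, -2.5, 0], 0.5],
    [1, [-0.1, -3, 0], 0.5],
    [1, [-0.1, -3, 0], 0.5],
    [1, [-0.1, -3, 0], 0.5],
    [1, [-0.1, -3, 0], 0.5],
    [1, [-0.1, -3, 0], 0.5],
    [1, [0, -2.3, 0], 0],
    [1, [0, -1.2, 0], 0],
    [1, [0, 0, 0], 0],
    [1, [0, 0, 0], 0],
  ],
)

```text
time: 15.9
ee_pos: [0.5484, -0.3109, 0.0894]
tcp_rot: [-179.9, 0.1, 4.7]
ft_force: [-0.0, -0.4, -2.4]
grip_width: 0.0558
grip_force: 30.0
```

servo_tool(
  series=[
    [1, [0, 0, -1.2], 0],
    [1, [0, 0, -1.5], 0],
    [1, [0, 0, -0.8], 0],
    [1, [0, 0, -0.4], 0],
    [1, [0, 0, -0.2], 0],
    [1, [0, 0, -0.1], 0],
    [1, [0, 0, -0.1], 0],
    [1, [0, 0, 0], 0],
    [1, [0, 0, 0], 0],
  ],
)

```text
time: 16.8
ee_pos: [0.549, -0.3116, 0.0472]
tcp_rot: [180.0, -0.0, 4.7]
ft_force: [0.3, 0.6, -2.8]
grip_width: 0.0559
grip_force: 30.0
```

servo_tool(
  series=[
    [1, [0, 0, -0.1], 0],
    [1, [0, 0, -0.1], 0],
    [1, [0, 0, 0], 0],
    [1, [0, 0, 0], 0],
  ],
)

```text
time: 17.2
ee_pos: [0.5489, -0.3117, 0.046]
tcp_rot: [180.0, -0.0, 4.7]
ft_force: [-5.2, 1.4, 14.7]
grip_width: 0.056
grip_force: 30.0
```

servo_tool(
  series=[
    [-1, [0, 0, 0], 0],
    [-1, [0, 0, 0], 0],
    [-1, [0, 0, 0], 0],
    [-1, [0, 0, 0], 0],
    [-1, [0, 0, 0], 0],
    [-1, [0, 0, 0], 0],
    [-1, [0, 0, 2], 0],
    [-1, [0, 0, 4.5], 0],
    [-1, [0, 0, 4.5], 0],
    [-1, [0, 0, 4], 0],
  ],
)

```text
time: 18.2
ee_pos: [0.5489, -0.3115, 0.1971]
tcp_rot: [180.0, -0.0, 4.7]
ft_force: [0.6, -0.5, -0.6]
grip_width: 0.0913
grip_force: 0.0
```

servo_tool(
  series=[
    [-1, [0.2, 3, 0], -1],
    [-1, [0.4, 4, 0], -1],
    [-1, [0.4, 4, 0], -1],
    [-1, [0.4, 4, 0], -1],
    [-1, [0.4, 4, 0], -1],
    [-1, [0.4, 4, 0], -1],
    [-1, [0.4, 4, 0], -1],
    [-1, [0.4, 4, 0], -1],
    [-1, [0.4, 4, 0], -1],
    [-1, [0.2, 3.5, 0], 0],
    [-1, [0, 2, 0], 0],
    [-1, [0, 0, 0], 0],
  ],
)

```text
time: 19.4
ee_pos: [0.5846, 0.096, 0.1949]
tcp_rot: [-180.0, 0.0, -4.1]
ft_force: [-0.3, 0.3, 1.0]
grip_width: 0.0912
grip_force: 0.0
```

Run:
```python
from station import bot, imaging
from h import *
s=bot.sense();print(s["time"],s["ee_pos"].round(4),s["tcp_rot"].round(1),s["q"].round(0))
f=imaging.grab_frame("wrist");np.savez("pics/w4.npz",**f,pos=s["ee_pos"],rot=s["tcp_rot"])
cv2.imwrite("pics/w4.png",f["img"][:,:,::-1])
```

```text
19.4 [0.5846 0.096  0.1949] [-180.     0.    -4.1] [ 4. 27. 83.  0. 70. 98.]
```

View pics/w4.png

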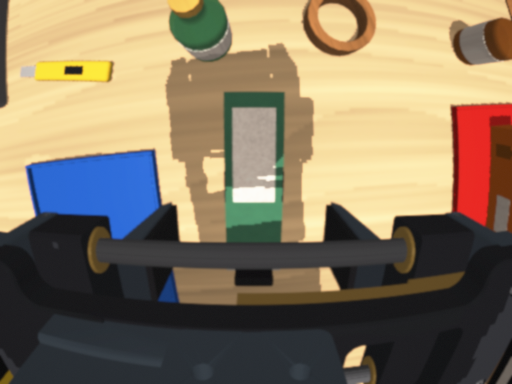

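servo_tool(
  series=[
    [-1, [0, -0.2, -3], 0],
    [-1, [0, 0, -4], 0],
    [-1, [0, 0, -4], 0],
    [-1, [0, 0, -3], 0],
    [-1, [0, 0, -1.5], 0],
    [1, [0, 0, 0], 0],
    [1, [0, 0, 0], 0],
    [1, [0, 0, 0], 0],
    [1, [0, 0, 0], 0],
    [1, [0, 0, 0], 0],
    [1, [0, 0, 0], 0],
    [1, [0, 0, 0], 0],
  ],
  force=45,
)

```text
time: 20.65
ee_pos: [0.5856, 0.0919, 0.041]
tcp_rot: [-180.0, -0.1, -4.3]
ft_force: [-1.1, 3.6, 7.1]
grip_width: 0.0558
grip_force: 45.0
```

servo_tool(
  series=[
    [1, [0, 0, 0], 0],
    [1, [0, 0, 0], 0],
    [1, [0, 0, 0.5], 0],
    [1, [0, 0, 1], 0],
    [1, [0, 0, 2], 0],
    [1, [0, 0, 1.5], 0],
    [1, [0, 0, 0], 0],
    [1, [0, 0, 0], 0],
  ],
)

```text
time: 21.45
ee_pos: [0.5847, 0.0914, 0.09]
tcp_rot: [180.0, -0.0, -4.3]
ft_force: [0.8, 0.3, -8.7]
grip_width: 0.0557
grip_force: 45.0
```

Run:
```python
from h import *
f=load("w4")
print("blue",[watz(f,p,.016)[:2] for p in((28,167),(155,151),(38,213))])
```

```text
blue [array([0.6205, 0.4257]), array([0.6198, 0.2123]), array([0.5487, 0.425 ])]
```

servo_tool(
  series=[
    [1, [-0.4, 1.2, 0], 0],
    [1, [-0.8, 2.2, 0], 0.5],
    [1, [-1, 2.8, 0], 0.5],
    [1, [-1, 2.8, 0], 0.5],
    [1, [-1, 2.8, 0], 0.5],
    [1, [-1, 2.8, 0], 0.5],
    [1, [-1, 2.8, 0], 0.5],
    [1, [-1, 2.3, 0], 0.5],
    [1, [-0.8, 2, 0], 0.5],
    [1, [-0.4, 1.2, 0], 0],
    [1, [0, 0, 0], 0],
    [1, [0, 0, 0], 0],
  ],
)

```text
time: 22.65
ee_pos: [0.5005, 0.3203, 0.0894]
tcp_rot: [180.0, 0.0, -0.2]
ft_force: [0.3, -0.8, -8.9]
grip_width: 0.0557
grip_force: 45.0
```

servo_tool(
  series=[
    [1, [0, 0, -1.2], 0],
    [1, [0, 0, -1.5], 0],
    [1, [0, 0, -0.8], 0],
    [1, [0, 0, -0.4], 0],
    [1, [0, 0, -0.2], 0],
    [1, [0, 0, -0.1], 0],
    [1, [0, 0, -0.1], 0],
    [1, [0, 0, -0.1], 0],
    [1, [0, 0, 0], 0],
    [1, [0, 0, 0], 0],
  ],
)

```text
time: 23.65
ee_pos: [0.501, 0.3206, 0.0461]
tcp_rot: [-180.0, -0.0, -0.3]
ft_force: [0.5, -0.2, -7.5]
grip_width: 0.056
grip_force: 45.0
```

servo_tool(
  series=[
    [1, [0, 0, -0.1], 0],
    [1, [0, 0, 0], 0],
    [1, [0, 0, 0], 0],
  ],
)

```text
time: 23.95
ee_pos: [0.5009, 0.3206, 0.046]
tcp_rot: [-180.0, -0.0, -0.3]
ft_force: [-6.1, -1.3, 10.0]
grip_width: 0.0556
grip_force: 45.0
```

Seated. Release and back off.

servo_tool(
  series=[
    [-1, [0, 0, 0], 0],
    [-1, [0, 0, 0], 0],
    [-1, [0, 0, 0], 0],
    [-1, [0, 0, 0], 0],
    [-1, [0, 0, 0], 0],
    [-1, [0, 0, 0], 0],
    [-1, [0, 0, 2], 0],
    [-1, [0, 0, 4.5], 0],
    [-1, [0, 0, 4.5], 0],
    [-1, [0, 0, 4.5], 0],
    [-1, [0, 0, 3], 0],
    [-1, [0, 0, 0], 0],
  ],
)

```text
time: 25.15
ee_pos: [0.5027, 0.3215, 0.2345]
tcp_rot: [-179.8, -0.4, -0.3]
ft_force: [1.2, 0.1, -0.4]
grip_width: 0.0909
grip_force: 0.0
```

Run:
```python
from station import bot, imaging
from h import *
a=[imaging.grab_frame(n)["img"][:,:,::-1] for n in("scene","side")]
cv2.imwrite("pics/end.png",cv2.resize(np.hstack(a),(800,300),interpolation=cv2.INTER_AREA))
```

```text
(no output)
```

View pics/end.png

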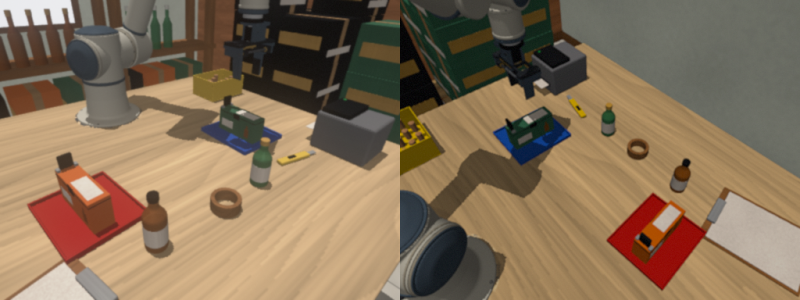

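The green tote stands in the blue tray (scene px ~240,125) and the orange one in the red tray (~88,195). Both are upright, and the tape, cutter and bottles are where they were.

```bash
python3 -c "
from station import bot
print(bot.finish_job())"
```

```text
the job is handed in; nothing more can be done
None
```

I hefted both totes and handed the job in: the green one is full (about 8.7 N when lifted) and stands in the blue tray, and the orange one is nearly empty (about 2.6 N) and stands in the red tray; no verdict came back.

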